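# Make up two board-repair kits in foam-lined trays

### The job

Make up the two repair kits from the stock lying on the bench, each part flat on the floor of its well: the blue film capacitor and the copper-wound ring choke go into the long and the square well of the yellow tray, whose small well already holds the white relay; the grey film capacitor, the black transformer and the dark round capacitor go into the long, the square and the small well of the green tray, the round one standing upright as it does now. Lower the parts in rather than dropping them, and leave the relay in its well and the cream terminal strip and the block battery where they lie.

Things in the scene. Friction and masses are not known exactly. Their poses are not given: they have to be found in the camera images.
- tray_yellow: shallow tray, yellow plastic rim, pink foam insert; 188 (x) x 73 (y), rim 12 above the bench; fixed. Origin: underside centre. Three wells on its x axis, 7 deep, upright walls, floors 4 above the bench: long at x +51.5 (66 x 50), square at x -14 (53 x 53), small at x -65.5 (38 x 38). All mm. No room for fingers inside a well: hold parts by what stands above the foam. Relay in small well.
- tray_green: shallow tray, green plastic rim, pink foam insert; 188 (x) x 73 (y), rim 12 above the bench; fixed. Origin: underside centre. Three wells on its x axis, 7 deep, upright walls, floors 4 above the bench: long at x +51.5 (66 x 50), square at x -14 (53 x 53), small at x -65.5 (38 x 38). All mm. No room for fingers inside a well: hold parts by what stands above the foam. Empty.
- cap_blue: blue film capacitor, a flat-lying block 26 mm (x) by 51 mm (y) with its thin wire legs, 23 mm high; the block itself runs from y = -16 to +25 mm, the legs stick out at the -y end. Origin: centre of the underside of the whole; z up. Grasp across x. It may lie either way round in its well.
- choke: ring choke wound with copper wire on a dark core, 38 mm across, 19 mm high (firm to grasp up to 17 mm), lying flat. Origin: centre of the underside; z up. Grasp across any diameter.
- cap_grey: grey film capacitor, a flat-lying block 34 mm (x) by 55 mm (y) with its thin wire legs, 26 mm high; the block itself runs from y = -18 to +27 mm, the legs stick out at the -y end. Origin: centre of the underside of the whole; z up. Grasp across x. It may lie either way round in its well.
- transformer: black block transformer with a yellow patch on top, 32 x 32 mm, 22 mm high. Origin: centre of the underside; z up. Grasp across x or y.
- elcap: dark blue-black round electrolytic capacitor with a silver top, standing, 22 mm in diameter, 32 mm high. Origin: centre of the underside; z up.
- relay: white box-shaped relay standing in the small well of the yellow tray, 13 mm (x) by 29 mm (y), 26 mm high; already in place, leave it there. Origin: centre of the underside; z up.
- terminal_strip: cream screw-terminal strip, 20 x 60 mm, 16 mm high, lying beside the stock; not part of a kit. Origin: centre of the underside.
- battery: black block battery with a tan end, 27 x 49 mm, 18 mm high, lying behind the stock; not part of a kit. Origin: centre of the underside.
There are look-alikes about, which are no part of the job. Leave any purple look-alike of the transformer alone.

How it is judged:
By the outcome, as a careful person would: the job done as asked, in the order asked, and still so for the second after the job is handed in, with the robot touching nothing.
It also fails if it takes over 96 s, if anything falls off the work surface, if the arm or the gripper's body presses on something with over 40 N, if the wrist force passes 120 N, or if a joint passes its speed limit or range.

### The arm

A 7-joint arm with a two-finger parallel gripper is mounted at the origin on a cart in front of the work surface, level with it; the furniture and walls round the work are solid. World frame = base frame: x ahead of the robot, y to its left, z up, the work surface at z = 0. Lengths are in m, angles in rad, forces in N, time in s.
With the tool pointing down it reaches from about 0.4 to 0.9 m from the base axis. Payload 5.5 kg.
Tool frame: the origin (TCP) lies midway between the tips of the shut fingers; the grasp point (between the pads) lies 19 mm behind it (manip.grip_depth is the distance from the TCP to the grasp point, in m); z points along the fingers, y is the line along which they close (so a half turn about z gives the same grasp; the last joint's range is limited). The gripper opens to 92 mm and grips with 3 to 60 N. Pads are 19 mm wide; open, the fingers measure 130 mm over their backs; the gripper's body (75 mm by 190 mm) begins 47 mm behind the grasp point.
Start: joints at [1.59, 0.501, -0.427, 1.55, 0.221, 1.138, -0.21], TCP at [0.157, -0.631, 0.227] pointing down, gripper open.
Joint ranges: [-2.88, 2.88], [-0.31, 2.03], [-1.54, 1.56], [0.2, 2.42], [-1.41, 4.55], [0.19, 2.02], [-2.57, 2.57]. Speed limits (rad/s): [2.57, 2.57, 3.14, 3.14, 3.14, 3.14, 3.14].

### API

Orientations are given as a unit quaternion [x, y, z, w].
In Python, from bench import manip, effector, viewer gives the robot as it stands. Calls block until the motion is done:
- manip.move_pose(position, orientation): joint-space move of the TCP to a pose.
- manip.servo_line(position, ori=None, vel=0.15): straight line of the TCP; ori=None keeps the orientation; vel is the mean speed in m/s.
- manip.movej(angles): joint-space move.
- effector.open_jaws() and effector.close(f_grip=None): open the fingers fully, or close them until they stop; f_grip is the grip in N (None keeps the last).
- manip.sleep(seconds).
- manip.solve_ik(position, orientation): joint angles nearest the present ones, or None.
- viewer.get_image(name): name is "scene" or "side" or "wrist"; returns the picture (420x560x3 uint8, red, green, blue); there is no depth.
- viewer.get_calibration(name): a dict with "vfov" (degrees; the focal length in pixels is half the picture's height over the tangent of half this angle, whatever the lens; pixels are square), "cx", "cy" (the principal point, pixels), "eye" and "attitude" of the camera in the world. Camera axes: x right, y down, z forward; pixel columns grow to the right and rows downward; lengths in m; the calibration is good to about 2 mm. A picture is of the moment at which its call begins: read the wrist's pose just before it. get_calibration takes no time and is no camera call; for the wrist camera it gives the pose at the moment of the call.
A pose or a line that the arm cannot do raises manip.PlanningError and nothing moves.
- manip.hand_in(): hands the job in; it is judged then, once.
Readings, each from a call of its own:
- manip.current_clock(): time.
- manip.current_q(): joint angles.
- manip.current_joint_velocities(): joint speeds.
- manip.current_tau(): joint torques, N m.
- manip.current_tool_pos(): TCP position.
- manip.current_tcp_rot(): TCP orientation.
- manip.current_force(): force on the tool from outside, world axes, zero at the start.
- manip.current_wrist_torque(): the same for the moment, N m.
- manip.current_finger_gap(): finger opening in m.
- manip.current_gripper_force(): force on a finger pad.
Only numpy, scipy, OpenCV 4.12 (cv2) and the standard library are available. Lean on these libraries where they do the work, as an engineer would, in place of code of your own. Each camera call takes 0.05 s, during which the arm holds its last target. There are 200 camera calls.

## Working session

There is one attempt and no reset: what is moved stays moved. The work goes in short steps, each a Python script; the robot and the scene stay as the last script left them, time stands still between calls to the robot, and variables do not carry over. Pictures are saved under pics/ and viewed, at most 14 in all, crops included, and the job is handed in when it is done.

```bash
ls; mkdir -p pics; python3 - <<'E'
from bench import manip, effector, viewer
import cv2, numpy as np
for n in ("scene","side"):
    cv2.imwrite(f"pics/{n}0.png",viewer.get_image(n)[:,:,::-1]); c=viewer.get_calibration(n); print(n,c)
print(viewer.get_calibration("wrist"),manip.current_tcp_rot(),manip.current_clock(),manip.grip_depth)
E
```

```text
pics
scene {'vfov': 56.39048053182876, 'cx': 281.0126481077529, 'cy': 214.03179020926552, 'eye': array([-0.0213902 , -1.04016955,  0.43595099]), 'attitude': array([ 0.78540131, -0.30208369,  0.20121863, -0.50139934])}
side {'vfov': 56.45754134569921, 'cx': 279.96540440522756, 'cy': 206.40145582309285, 'eye': array([0.28587096, 0.16744683, 0.60255218]), 'attitude': array([-0.20751602,  0.88728988, -0.40064543,  0.09558764])}
{'vfov': 65.97004417340693, 'cx': 282.34686241444456, 'cy': 204.70825235924187, 'eye': array([ 0.22616106, -0.61229393,  0.38394468]), 'attitude': array([ 0.7812901 , -0.60969014, -0.08303745,  0.1047306 ])} [ 9.92575632e-01  1.21625899e-01 -7.43157007e-05 -8.66036323e-04] 0.1 0.0188
```

View pics/scene0.png

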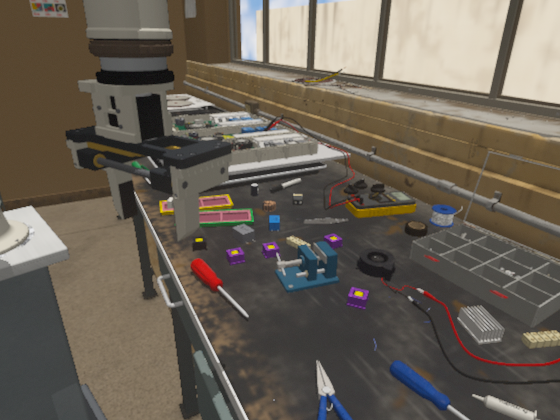

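View pics/side0.png

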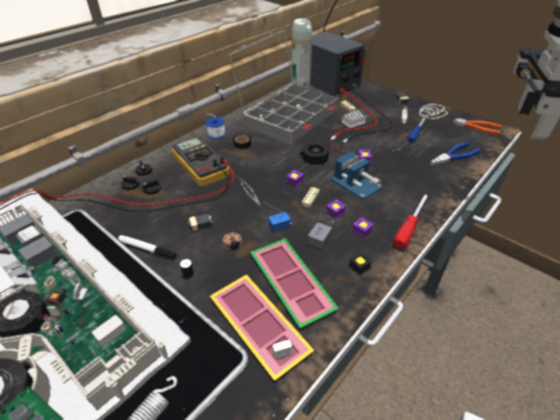

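The side view shows the stock: blue cap (279,221), grey cap (319,234), choke (232,240), elcap (186,267) and transformer (359,264), which is black with a yellow patch. The trays are at (293,280) green and (262,325) yellow. Look-alikes are the purple blocks at (363,226), (336,208), (295,177) and (365,155), the black tape ring at (316,152) and the brown ring at (242,140). The terminal strip is at (311,197) and the battery at (200,222).

```bash
cat > h.py <<'E'
from bench import manip, effector, viewer
import cv2, numpy as np
from scipy.spatial.transform import Rotation as R
def cast(c,px,z):
    px=np.atleast_2d(np.asarray(px,float)); f=210/np.tan(np.radians(c['vfov']/2))
    d=np.c_[(px[:,0]-c['cx'])/f,(px[:,1]-c['cy'])/f,np.ones(len(px))]
    d=R.from_quat(c['attitude']).apply(d); e=c['eye']
    return (e+d*((z-e[2])/d[:,2])[:,None])[:,:2]
def down(yaw): # tool y (closing) axis along world direction yaw+90deg; tool x along yaw
    return (R.from_euler('z',yaw)*R.from_quat([1,0,0,0])).as_quat()
def shot(name,file):
    c=viewer.get_calibration(name); im=viewer.get_image(name)[:,:,::-1].copy()
    cv2.imwrite(f'pics/{file}.png',im); np.save(f'pics/{file}.npy',c,allow_pickle=True); return im,c
E
python3 - <<'E'
from h import *
c=viewer.get_calibration('side')
P=dict(blue=(279,221,.023),grey=(319,234,.026),choke=(232,240,.01),elcap=(186,262,.032),trafo=(359,262,.022),strip=(311,197,.01),batt=(200,222,.01),g1=(252,245,.012),g2=(285,240,.012),g3=(336,309,.012),g4=(303,325,.012),y1=(212,294,.012),y2=(248,277,.012),y3=(312,352,.012),y4=(278,374,.012))
for k,v in P.items(): print(k,cast(c,v[:2],v[2])[0].round(3))
im=cv2.imread('pics/side0.png')[160:400,150:400]; cv2.imwrite('pics/crop1.png',cv2.resize(im,None,fx=2.4,fy=2.4,interpolation=cv2.INTER_CUBIC))
E
```

```text
blue [ 0.561 -0.378]
grey [ 0.468 -0.377]
choke [ 0.63  -0.295]
elcap [ 0.665 -0.19 ]
trafo [ 0.372 -0.344]
strip [ 0.536 -0.497]
batt [ 0.722 -0.311]
g1 [ 0.584 -0.3  ]
g2 [ 0.53  -0.342]
g3 [ 0.376 -0.231]
g4 [ 0.415 -0.177]
y1 [ 0.59  -0.161]
y2 [ 0.55  -0.224]
y3 [ 0.383 -0.138]
y4 [ 0.415 -0.082]
```

View pics/crop1.png

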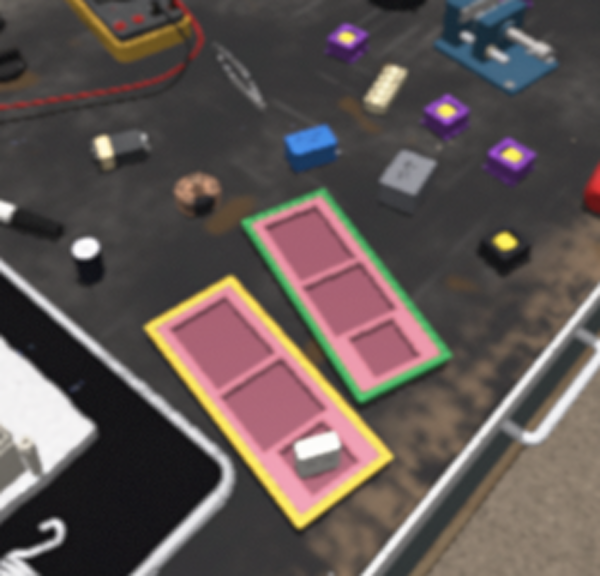

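The crop confirms the choice: the transformer is the black block with the yellow patch at (505,245), and the purple ones are look-alikes. The other parts match the description. Next I take wrist views from above.

```bash
python3 - <<'E'
from h import *
c=viewer.get_calibration('wrist'); T=R.from_quat(manip.current_tcp_rot())
print('cam in tool',T.inv().apply(c['eye']-manip.current_tool_pos()),(T.inv()*R.from_quat(c['attitude'])).as_matrix().round(2).tolist())
for yaw in np.radians([-90,-60,-30,0,30,60,90,120]):
    print(round(np.degrees(yaw)), [None if (q:=manip.solve_ik(p,down(yaw))) is None else q.round(2).tolist() if 0 else round(float(np.abs(q-manip.current_q()).max()),2) for p in ([.5,-.3,.3],[.37,-.34,.03],[.55,-.2,.03],[.46,-.14,.03],[.40,-.2,.04],[.665,-.19,.03])])
E
```

```text
cam in tool [ 0.07172209 -0.00086447 -0.15816034] [[0.0, -0.96, -0.26], [1.0, 0.0, 0.0], [0.0, -0.26, 0.96]]
-90 [2.0, 2.34, 2.34, 2.07, 2.33, 2.01]
-60 [2.03, 1.89, 2.32, 1.79, 2.25, 2.34]
-30 [1.54, 1.45, 1.86, 2.0, 1.8, 1.89]
0 [1.05, 1.01, 1.45, 1.54, 1.35, 1.45]
30 [0.56, 0.55, 0.99, 1.08, 0.89, 1.01]
60 [0.45, 0.49, 0.75, 0.76, 0.62, 0.89]
90 [0.51, 0.49, 0.7, 0.7, 0.61, 0.86]
120 [0.92, 0.85, 0.66, 0.65, 0.61, 0.84]
```

```bash
python3 - <<'E'
from h import *
manip.move_pose([.54,-.30,.27],down(np.radians(50))); a,_=shot('wrist','w1')
manip.move_pose([.52,-.15,.27],down(np.radians(50))); b,_=shot('wrist','w2'); print(manip.current_clock())
E
```

```text
2.7
```

View pics/w1.png

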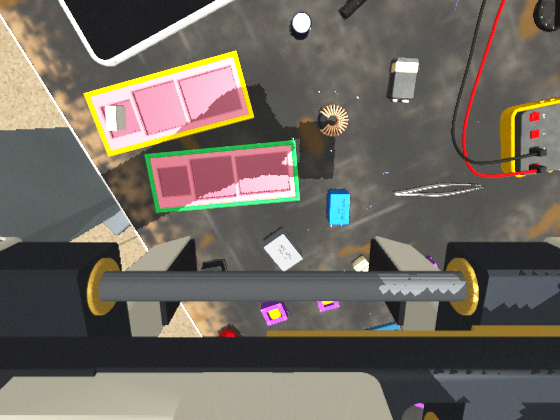

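View pics/w2.png

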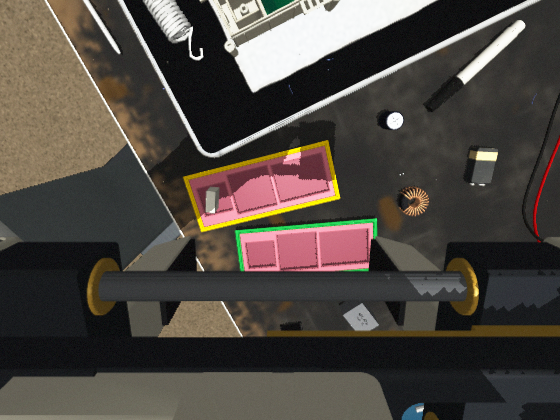

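w1: yellow tray (170,103) with the relay at (116,117), green tray (226,175), both with the small well at the left. Elcap (301,23), choke (333,120), blue (339,207), grey (283,251), battery (404,80). The transformer at (214,266) is half hidden by the gripper. w2 shows the yellow tray fully at (262,185). Now I measure by masks and zoom in on the leg ends.

```bash
cat >> h.py <<'E'
def blob(im,lo,hi,near,roi=60,close=3):
    hsv=cv2.cvtColor(im,cv2.COLOR_BGR2HSV); m=cv2.inRange(hsv,np.array(lo),np.array(hi))
    k=np.zeros_like(m); x,y=map(int,near); k[max(0,y-roi):y+roi,max(0,x-roi):x+roi]=255; m&=k
    m=cv2.morphologyEx(m,cv2.MORPH_CLOSE,np.ones((close,close)))
    cs=cv2.findContours(m,cv2.RETR_EXTERNAL,cv2.CHAIN_APPROX_NONE)[0]
    return max(cs,key=cv2.contourArea)[:,0,:]
def rect(c,pts,z): # world centre, size, yaw of long side
    w=cast(c,pts,z); (ctr,s,a)=cv2.minAreaRect((w*1000).astype(np.float32))
    if s[0]<s[1]: s=s[::-1]; a+=90
    return np.array(ctr)/1000,np.round(s,1),(a+90)%180-90
E
python3 - <<'E'
from h import *
for f,jobs in (('w1',dict(yel=((22,120,90),(35,255,255),(170,103),90,.012),grn=((50,80,40),(85,255,255),(226,175),90,.012),blue=((90,120,60),(125,255,255),(339,207),30,.023),grey=((0,0,110),(180,70,255),(283,251),24,.026),choke=((3,50,60),(22,255,255),(333,120),22,.012),elcap=((0,0,150),(180,60,255),(301,23),22,.032))),
  ('w2',dict(yel=((22,120,90),(35,255,255),(262,185),90,.012),choke=((3,50,60),(22,255,255),(414,201),22,.012),elcap=((0,0,150),(180,60,255),(395,120),18,.032)))):
    im=cv2.imread(f'pics/{f}.png'); c=np.load(f'pics/{f}.npy',allow_pickle=True).item()
    for k,(lo,hi,n,roi,z) in jobs.items():
        b=blob(im,lo,hi,n,roi,5); r=rect(c,b,z); print(f,k,r[0].round(4),r[1],round(r[2],1),b.mean(0).round())
im=cv2.imread('pics/w1.png'); cr=lambda x,y:cv2.resize(im[y-35:y+35,x-35:x+35],(390,390),interpolation=cv2.INTER_CUBIC)
cv2.imwrite('pics/crop2.png',np.hstack([cr(283,251),cr(339,207)]))
E
```

```text
w1 yel [ 0.4867 -0.1477] [195.1  80.1] -25.8 [170. 103.]
w1 grn [ 0.4761 -0.256 ] [194.9  80.4] -34.8 [224. 176.]
w1 blue [ 0.5663 -0.3811] [45.9 29.1] 49.9 [338. 207.]
w1 grey [ 0.4742 -0.3894] [60.9 48.2] 79.1 [287. 255.]
w1 choke [ 0.6244 -0.291 ] [46.  44.6] -38.8 [327. 124.]
w1 elcap [ 0.6642 -0.1846] [19.9 18.7] -40.1 [302.  22.]
w2 yel [ 0.4868 -0.1475] [194.8  80. ] -25.8 [263. 186.]
w2 choke [ 0.6244 -0.2916] [49.3 49.1] 55.2 [407. 205.]
w2 elcap [ 0.6648 -0.1843] [18.7 17.8] 55.0 [395. 120.]
```

View pics/crop2.png

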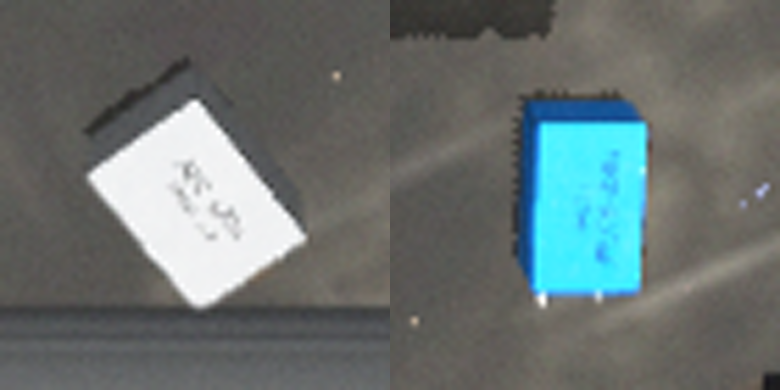

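Blue's legs (white dots at (540,300) and (598,297)) are at the image-bottom end. Grey shows no legs at the top-left end, so they should be at the bottom-right end, which needs confirming. I take near-vertical close views of grey with the transformer and of the two trays.

```bash
python3 - <<'E'
from h import *
t=np.radians(50); tx=np.array([np.cos(t),np.sin(t)])
ims=[]
for n,p in (('vA',(.42,-.365)),('vG',(.478,-.256)),('vY',(.488,-.148))):
    manip.move_pose([*(np.array(p)-.072*tx),.2],down(t)); im,c=shot('wrist',n); ims.append(im[:240])
print(manip.current_clock())
cv2.imwrite('pics/m1.png',np.vstack(ims)[:, :][:600] if 0 else cv2.resize(np.vstack(ims),None,fx=.8,fy=.8))
E
```

```text
5.1167
```

View pics/m1.png

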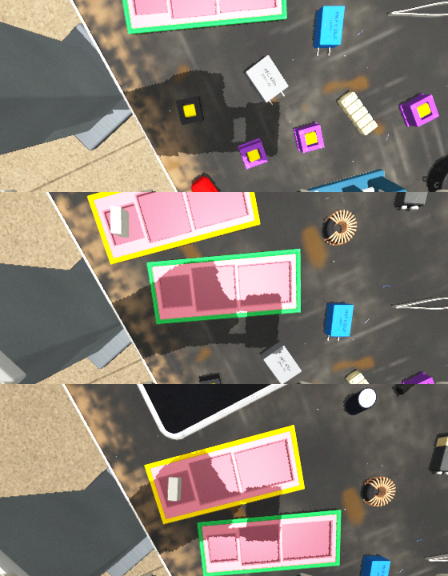

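Row 1 (vA): grey at about (334,97) full-resolution, with a leg at its lower-right end (352,122); transformer (237,138), blue legs at the bottom. Rows 2 and 3 show the trays clear of the gripper.

```bash
python3 - <<'E'
from h import *
for f,jobs in (('vA',dict(grey=((0,0,185),(180,60,255),(334,97),32,.026),trafo=((22,120,120),(35,255,255),(237,138),20,.022),blue=((90,100,215),(110,255,255),(412,33),40,.023))),
  ('vG',dict(grn=((50,80,40),(85,255,255),(282,118),100,.012),blue=((90,100,215),(110,255,255),(425,160),36,.023),choke=((3,50,60),(22,255,255),(425,43),24,.012))),
  ('vY',dict(yel=((22,120,90),(35,255,255),(280,113),95,.012),elcap=((0,0,185),(180,60,255),(458,20),20,.032),choke=((3,60,90),(22,255,255),(474,134),24,.012)))):
    im=cv2.imread(f'pics/{f}.png'); c=np.load(f'pics/{f}.npy',allow_pickle=True).item()
    for k,(lo,hi,n,roi,z) in jobs.items():
        b=blob(im,lo,hi,n,roi,3); r=rect(c,b,z); print(f,k,r[0].round(4),r[1],round(r[2],1),b.mean(0).round())
# pixel directions of legs
c=np.load('pics/vA.npy',allow_pickle=True).item(); print(cast(c,[(334,97),(352,122),(412,33),(405,62),(237,138)],.02).round(3))
im=cv2.imread('pics/vY.png'); a=cv2.imread('pics/vA.png');g=cv2.imread('pics/vG.png')
z=lambda i,x,y,s=36:cv2.resize(i[max(0,y-s):max(0,y-s)+2*s,x-s:x+s],(260,260),interpolation=cv2.INTER_CUBIC)
cv2.imwrite('pics/crop3.png',np.vstack([np.hstack([z(a,334,97),z(a,237,138),z(im,474,134)]),np.hstack([z(im,458,20),z(g,425,160),z(g,425,43)])]))
E
```

```text
vA grey [ 0.4705 -0.3859] [51.  32.9] 86.9 [335. 100.]
vA trafo [ 0.3717 -0.3499] [14.9 14.9] -30.5 [237. 138.]
vA blue [ 0.5658 -0.384 ] [40.7 25.3] 50.2 [415.  31.]
vG grn [ 0.4758 -0.2559] [194.2  79.8] -34.9 [282. 117.]
vG blue [ 0.5658 -0.3842] [40.6 25.2] 50.1 [427. 160.]
vG choke [ 0.6286 -0.2902] [43.  39.3] -39.6 [423.  46.]
vY yel [ 0.4869 -0.1475] [194.4  79.8] -25.8 [283. 113.]
vY elcap [ 0.6649 -0.1843] [18.9 18.8] 27.1 [459.  17.]
vY choke [ 0.6275 -0.2907] [45.7 41.8] -32.1 [470. 137.]
[[ 0.473 -0.382]
 [ 0.472 -0.413]
 [ 0.564 -0.384]
 [ 0.545 -0.401]
 [ 0.372 -0.35 ]]
```

View pics/crop3.png

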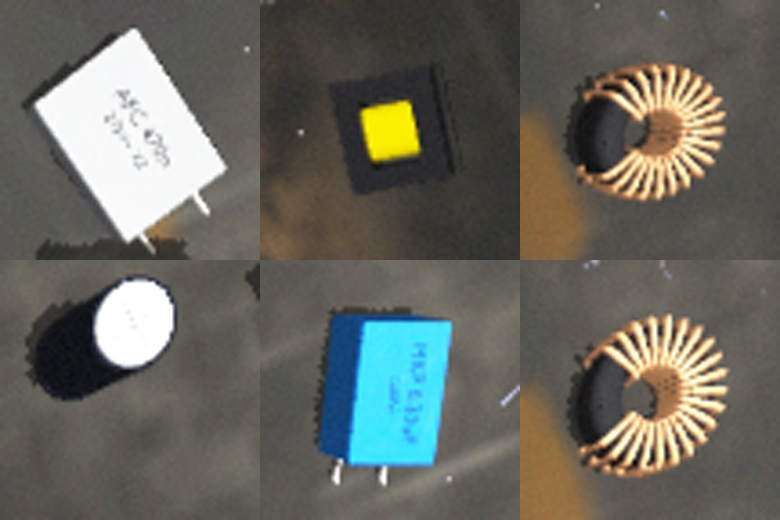

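Grey's legs are at the lower-right end and blue's at the bottom end. The transformer is square to its patch. The choke's bare core faces image-left, so it gets gripped across the windings. Next I refine grey and the choke, check IK, and move blue.

```bash
cat >> h.py <<'E'
TR={'y':(np.array([.4868,-.1476]),-25.8),'g':(np.array([.4759,-.2559]),-34.9)}
WX={'long':.0515,'square':-.014,'small':-.0655}
u=lambda d:np.array([np.cos(np.radians(d)),np.sin(np.radians(d))])
def well(t,w): return TR[t][0]+WX[w]*u(TR[t][1])
def best(p,yaws):
    q0=manip.current_q(); r=[]
    for y in yaws:
        y=(y+180)%360-180
        q=manip.solve_ik(p,down(np.radians(y)))
        if q is not None: r.append((np.abs(q-q0).max(),y))
    return min(r)[1]
def pick(xy,yaw,h,f=20):
    manip.move_pose([*xy,.08],down(np.radians(yaw))); manip.servo_line([*xy,h],vel=.12)
    effector.close(f); g=manip.current_finger_gap(); manip.servo_line([*xy,.09],vel=.15)
    print('gap',round(g,4),round(manip.current_finger_gap(),4),'F',manip.current_gripper_force(),'t',manip.current_clock())
def place(xy,yaw,h,look=None):
    o=down(np.radians(yaw)); manip.move_pose([*xy,.09],o)
    manip.servo_line([*xy,h+.010],vel=.12); manip.servo_line([*xy,h+.0045],vel=.03)
    print('force',manip.current_force().round(1)); effector.open_jaws(); manip.servo_line([*xy,.09],vel=.15); print('t',manip.current_clock())
E
python3 - <<'E'
from h import *
a=cv2.imread('pics/vA.png'); c=np.load('pics/vA.npy',allow_pickle=True).item()
m=cv2.inRange(cv2.cvtColor(a,cv2.COLOR_BGR2HSV),(0,0,150),(180,60,255)); m[:, :290]=0;m[:,375:]=0;m[:55]=0;m[150:]=0
m=cv2.morphologyEx(m,cv2.MORPH_CLOSE,np.ones((5,5))); m=cv2.morphologyEx(m,cv2.MORPH_OPEN,np.ones((9,9)))
b=max(cv2.findContours(m,0,1)[0],key=cv2.contourArea)[:,0]; print('grey',rect(c,b,.026))
for f,p in (('vY',(474,134.6)),('vG',(425.5,44.4))): print(f,cast(np.load(f'pics/{f}.npy',allow_pickle=True).item(),p,.011).round(4))
B=np.array([.5658,-.3841]); G=B+.006*u(230)
for n,p in (('yl',well('y','long')),('ys',well('y','square')),('gl',well('g','long')),('gs',well('g','square')),('gm',well('g','small'))):
    ax=TR[n[0]][1]
    print(n,p.round(3),[manip.solve_ik([*p,.02],down(np.radians(y))) is not None for y in (ax,ax+180)])
pick(G,50.1,.0125)
w=well('y','long'); yaw=best([*w,.09],[-25.8,154.2]); print('yaw',yaw)
place(w+(.0045-.006)*u(yaw),yaw,.0125)
shot('wrist','p1')
E
```

```text
grey (array([ 0.47038614, -0.38474323]), array([48.9, 33.3]), 86.50849151611328)
vY [[ 0.6299 -0.292 ]]
vG [[ 0.6302 -0.2913]]
yl [ 0.533 -0.17 ] [True, True]
ys [ 0.474 -0.142] [True, True]
gl [ 0.518 -0.285] [True, True]
gs [ 0.464 -0.248] [True, True]
gm [ 0.422 -0.218] [True, True]
gap 0.0256 0.0257 F 19.99984323978424 t 8.525
yaw 154.2
force [ 0.  -0.1 -1.6]
t 12.475
```

```bash
python3 - <<'E'
from h import *
c=np.load('pics/vA.npy',allow_pickle=True).item()
k=cast(c,[(307.7,89.5),(335.4,69.3),(361.1,107.5),(333.4,128.3)],.026); s=[np.linalg.norm(k[i]-k[i-1])*1000 for i in range(4)]; d=k[1]+k[0]-k[2]-k[3]
print('grey',k.mean(0).round(4),np.round(s,1),np.degrees(np.arctan2(d[1],d[0])))
C=np.array([.630,-.2916]); yaw=best([*C,.08],[-25.8,154.2]); pick(C,yaw,.009,15)
place(well('y','square'),yaw,.009)
# look at both trays
t=np.radians(50); manip.move_pose([*(np.array((.488,-.165))-.072*u(50)),.2],down(t)); im,_=shot('wrist','p2'); cv2.imwrite('pics/p2c.png',cv2.resize(im[:240,100:500],None,fx=1.8,fy=1.8))
E
```

```text
grey [ 0.4708 -0.3836] [45.3 31.9 44.1 33.1] 86.83478982453617
gap 0.0363 0.0362 F 14.99994769692421 t 15.5333
force [ 0.1  0.  -0.3]
t 19.1583
```

View pics/p2c.png

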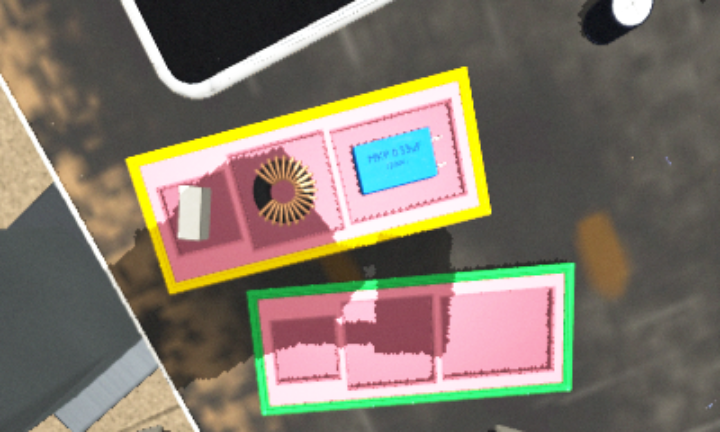

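The yellow kit is right: choke (284,189) and blue with its legs (398,160) lie flat and central in their wells, and the relay is unmoved. Next come grey, then the transformer.

```bash
python3 - <<'E'
from h import *
G=np.array([.4708,-.3838]); pick(G,86.8,.0095)
w=well('g','long'); yaw=145.1; place(w+.005*u(yaw),yaw,.0095)
T=np.array([.3717,-.3499]); yaw=best([*T,.08],[149.5,-30.5]); pick(T,yaw,.0095)
place(well('g','square'),yaw-4.4,.0095)
t=np.radians(50); manip.move_pose([*(np.array((.488,-.185))-.072*u(50)),.2],down(t)); im,_=shot('wrist','p3'); cv2.imwrite('pics/p3c.png',cv2.resize(im[:240,100:500],None,fx=1.8,fy=1.8))
E
```

```text
gap 0.0339 0.0334 F 19.999879002571106 t 23.5333
force [-0.1  0.3  0.4]
t 27.0083
gap 0.0312 0.0308 F 19.999900460243225 t 30.075
force [0.8 0.9 0.1]
t 33.4917
```

View pics/p3c.png

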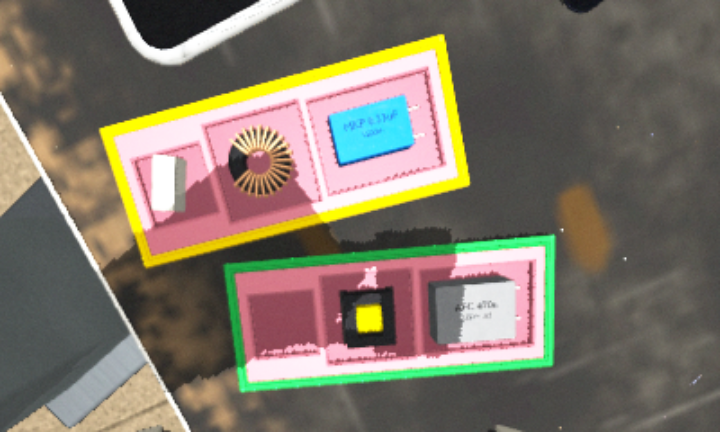

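Transformer (368,318) and grey (472,311, legs to the right) sit in their wells. Last is the elcap, with the fingers closing parallel to the chassis edge.

```bash
python3 - <<'E'
from h import *
E=np.array([.6648,-.1844]); yaw=best([*E,.08],[74,-106]); pick(E,yaw,.010,15)
w=well('g','small'); y2=best([*w,.09],[145.1,-34.9]); place(w,y2,.010)
t=np.radians(50); manip.move_pose([*(np.array((.488,-.185))-.072*u(50)),.2],down(t)); im,_=shot('wrist','p4'); s,_=shot('side','s4')
cv2.imwrite('pics/p4c.png',np.vstack([im[:240,100:500],cv2.resize(s[160:400,150:400],(400,360))])); print(manip.current_clock())
E
```

```text
gap 0.0216 0.0211 F 14.999409634483527 t 38.2583
force [0.2 0.1 0.4]
t 42.2583
43.5083
```

View pics/p4c.png

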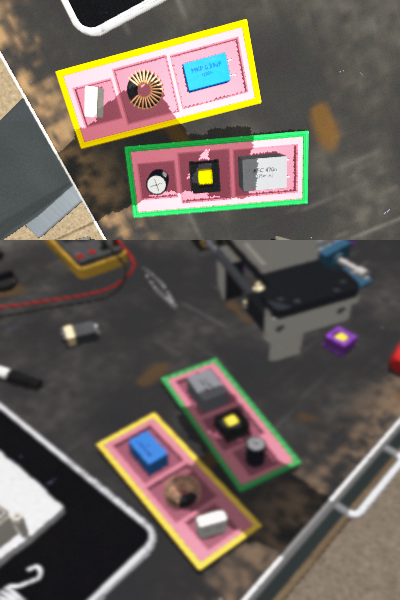

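Both kits are filled and the elcap stands in the small well, its top at (157,183). I check its top against the well centre before handing in.

```bash
python3 - <<'E'
from h import *
im=cv2.imread('pics/p4.png'); c=np.load('pics/p4.npy',allow_pickle=True).item()
b=blob(im,(0,0,120),(180,60,255),(257,183),14,3); r=rect(c,b,.036); d=r[0]-well('g','small'); print(r,'off mm',d*1000)
if np.linalg.norm(d)<.006: manip.hand_in(); print('handed in')
E
```

```text
(array([ 0.425276  , -0.21912451]), array([22.5, 18.8]), -19.762794494628906) off mm [ 3.09594885 -0.70006643]
the job is handed in; nothing more can be done
handed in
```

I placed all five parts in their wells, left the relay, terminal strip and battery alone, and handed the job in at about 44 s; the last pictures showed both kits complete, with the round capacitor upright about 3 mm off its well centre.

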